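# Bench-check the ironworker's pedal and hold its jog dial on the third position

### The arm

A 6-joint arm with a two-finger parallel gripper is mounted at the origin on the work surface. World frame = base frame: x ahead of the robot, y to its left, z up, the work surface at z = 0. Lengths are in mm, angles in rad, forces in N, time in s.
With the tool pointing down it reaches from about 400 to 925 mm from the base axis. Payload 12.5 kg.
Tool frame: the origin (TCP) lies on the front face of the gripper's body, between the roots of the fingers; the fingertips stand 78 mm ahead of it and the grasp point (between the pads) lies 59 mm ahead of it (env.nose_length is the distance from the TCP to the fingertips, in mm); z points along the fingers, y is the line along which they close (so a half turn about z gives the same grasp; the last joint's range is limited). The gripper opens to 95 mm and grips with 3 to 60 N. Pads are 20 mm wide; open, the fingers measure 119 mm over their backs; the gripper's body (75 mm by 180 mm) begins 59 mm behind the grasp point.
Start: joints at [1.036, 0.491, 1.559, -0, 1.092, -0.106], TCP at [259.845, 568.435, 292.261] pointing down, gripper open.
Joint ranges: [-3.1, 3.1], [-0.84, 2.19], [0.05, 2.79], [-1.13, 4.28], [0.06, 2.93], [-2.69, 2.69]. Speed limits (rad/s): [2.22, 2.22, 2.79, 3.14, 3.14, 3.14].

### API

Orientations are given as [roll, pitch, yaw] about the fixed x, y, z axes, in that order (R = Rz(yaw) Ry(pitch) Rx(roll)).
In Python, from cell import env gives the robot as it stands.
- The arm moves only by the tool jog_arm, never from a script. Its argument "motion" is a list of rows, each a list of 7 numbers: the turn, a rotation vector about the tool's x, y, z in degrees, then the shift along the tool's x, y, z in mm, then the finger opening in mm, from 0 to 95.1. In form: [[wx, wy, wz, x, y, z, hand], ...]. A call has 1 to 10 rows; each row shifts and turns the commanded pose from where the row before left it, along the tool's axes as they then stand; what a row does not reach is not made up. A row lasts 1/8 s, in which the tool goes at most 62.5 mm and 10.7 degrees, less where a joint would pass 70% of its speed; a pose out of reach is approached as far as the arm can. A call is refused whole if a number of a shift passes 62.5 or a number of a turn 10.7, either way. A call with a gripper value outside its range is refused whole. The fingers move at their own pace and stop on an object; the grip force is fixed at half the most. Time passes only in rows, so rows that do not move let the fingers close. It gives the time, the measured TCP pose, the force, the opening and the grip force at its end, in the units of the state.
- env.state(): the state, without advancing time (a new reading comes with each control period).
- env.read_camera(name): name is "scene" or "side" or "wrist"; returns a dict with "color" (420x560x3 uint8, red, green, blue), "z_map" (420x560 float32, mm along the optical axis (not along the pixel's ray), 0 where there is no reading), "camera_matrix" (3x3 intrinsics, pixels), "world_to_cam" (4x4, takes a point from world to camera coordinates). Camera axes: x right, y up, looking along -z (the intrinsics and any distortion apply to the point x, -y, -z); pixel columns grow to the right and rows downward; lengths in mm; the calibration is good to about 2 mm. A picture is of the moment at which its call begins.
- env.job_done(): hands the job in; it is judged then, once.
Trained networks look in the newest picture that a camera, given by its name, has taken for a name from the list of things; names that differ only in an ending like _2 or _b are one class to them, and where a whole thing is asked for, a point or a joint stands for the part that bears it (a point fixed in the world has none). Each returns a list of dicts, best first, with "score" (0 to 1); they miss things now and then, are a little off and sometimes report something else, mostly with a low value. They report only what shows in the picture. A call takes as long as a camera call. They do not tell look-alikes from the thing itself.
- env.recognise(camera, thing): "location" ([column, row] in pixels, amid what is visible of it).
The state is a dict: "t": time; "joints": joint angles; "qvel": joint speeds; "tau": joint torques, N m; "eef_pos": TCP position; "tcp_rot": TCP orientation; "ft_force": force on the tool from outside, world axes, zero at the start; "moment": the same for the moment, N m; "opening": opening from 0.0 (shut) to 1.0 (fully open); "grip_force": force on a finger pad.
Only numpy, scipy, OpenCV 4.12 (cv2) and the standard library are available. Lean on these libraries where they do the work, as an engineer would, in place of code of your own. Each camera call takes 0.05 s, during which the arm holds its last target. There are 200 camera calls.

### The job

Bench-check the ironworker's controls on the welding table: first press the foot pedal right down to its stop and let it come fully up again, then turn the spring-return dial clockwise by its post, past the first two detents to the third, and hold it there against its spring. Finish while the gripper is still holding the dial at the third detent: if let go it springs back. Leave the wrench, the can and the steel angle where they are.

Things in the scene. Friction and masses are not known exactly. Their poses are not given: they have to be found in the camera images.
- pedal_base: Foot pedal, fixed to the table: grey base plate 210 x 120 x 8 mm with a dark steel ribbed tread 165 long, 95 wide, 8 mm thick, hinged at the end away from the robot and sloping up 15 degrees towards the robot; its free near edge stands about 82 mm high. Origin: centre of the plate's underside; x from the free end to the hinge end, y across, z up.
- pedal_press (a point): Point on the top face of the tread, on its centre line, 135 mm from the hinge, where it is best pressed; it moves with the tread. About 76 mm above the table at rest, 44 mm when the tread is on its stop. At rest its axes are parallel to pedal_base's.
- pedal_hinge (a point): Fixed point on the pedal's level hinge axis, midway across, 32 mm above the table; axes parallel to pedal_base's (y along the hinge).
- pedal (a joint): Angle of the tread: 0 at rest (up), grows as it is pressed down, 0.24 rad on its stop. Its spring needs about 4 N at the pressing point to start and 11 N at the stop; it comes up by itself when let go.
- control_unit: Grey box 200 x 200 mm, 100 mm tall, fixed to the table, dial on top; one, two and three black dots on its top plate mark the first, second and third detent. Origin: centre of its underside; x from its front (black vents, roughly facing the robot) to its back (brass unions), y to the left seen from the robot, z up.
- dial_axis (a point): Fixed point on the dial's upright axis (over the unit's centre), at the height of the post's centre; axes parallel to control_unit's. The dial is a black knurled disc 110 mm in diameter lying level; its top is 124 mm above the table, with a steel cap 6 mm higher in the middle, 44 mm in diameter.
- dial_post (a point): Centre of the dial's post, moving with it: upright black round post, 22 mm in diameter, 46 mm tall, on a steel arm 80 mm from the dial's axis; 147 mm above the table, 23 mm above the arm, 23 mm below its top. At rest it is 0.6 rad to the right of the unit's forward (-x) direction seen from the robot; clockwise turning carries it round the front to the left.
- dial (a joint): Dial angle, clockwise seen from above: 0 at rest; detents at 0.4 (first), 0.8 (second) and 1.200 rad (third); end stop beyond the third, at 1.38. From anywhere it springs back to 0 when let go: about 5 to 7 N at the post, plus up to 2.5 N more on leaving each detent and 2.5 N less on dropping into the next.
- wrench: Loose steel wrench, 170 mm long, lying flat near the middle of the table between pedal and control unit; leave alone. Origin under its middle.
- can_mid (a point): Centre of a loose closed aluminium can, 66 mm in diameter, 100 mm tall, standing in the middle of the table between pedal and control unit, beyond the wrench; leave alone.
- angle_mid (a point): Middle of a loose offcut of steel angle, 90 mm long, 50 x 50 mm legs, lying in the middle of the table between pedal and control unit, beyond the wrench; leave alone. 20 mm above the table.
Not all that is in view belongs to the job. Leave any green or purple look-alike of the pedal_base alone.

How it is judged:
By the outcome, as a careful person would: the job done as asked, in the order asked, and still so for the second after the job is handed in, while the arm keeps its last pose, push and grip.
It also fails if it takes over 51 s, if anything falls off the work surface, if the arm or the gripper's body presses on something with over 40 N, if the wrist force passes 120 N, or if a joint passes its speed limit or range.

## Working session

There is one attempt and no reset: what is moved stays moved. The work goes in short steps, Python scripts to look and compute and a tool call to move; the robot and the scene stay as the last step left them, time stands still between calls to the robot, and variables do not carry over. Pictures are saved under pics/ and viewed, at most 10 in all, crops included, and the job is handed in when it is done.

Besides the shell and the picture viewer there is one more tool, called as name(argument=value, ...) on one line, values as JSON. jog_arm: Moves the arm, as the interface text tells. Its arguments: {"type":"object","properties":{"motion":{"type":"array"}},"required":["motion"]}

```bash
mkdir -p pics
cat > h.py <<'E'
import numpy as np, cv2
from cell import env
def grab(n,f=None):
    c=env.read_camera(n)
    if f: cv2.imwrite('pics/'+f,c['color'][:,:,::-1])
    return c
def w(c,u,v,z=None):
    K=c['camera_matrix'];T=np.linalg.inv(c['world_to_cam'])
    ray=np.array([(u-K[0,2])/K[0,0],-(v-K[1,2])/K[1,1],-1.])
    if z is None:
        d=c['z_map'][int(round(v)),int(round(u))]
        return (T@np.r_[ray*d,1])[:3]
    r=T[:3,:3]@ray;o=T[:3,3]
    return o+r*(z-o[2])/r[2]
def cloud(c):
    K=c['camera_matrix'];T=np.linalg.inv(c['world_to_cam']);z=c['z_map']
    v,u=np.mgrid[:z.shape[0],:z.shape[1]]
    P=np.stack([(u-K[0,2])/K[0,0]*z,-(v-K[1,2])/K[1,1]*z,-z],-1)@T[:3,:3].T+T[:3,3]
    P[z==0]=np.nan
    return P
E
python3 - <<'E'
from h import *
a=grab('scene','a.png');
for t in ['pedal_base','pedal_press','control_unit','dial_post','can_mid','angle_mid','wrench']:
    print(t,[(np.round(r['location']),round(r['score'],2),np.round(w(a,*r['location']))) for r in env.recognise('scene',t)])
b=grab('side','b.png')
cv2.imwrite('pics/ab.png',cv2.resize(np.hstack([a['color'],b['color']])[:,:,::-1],(800,300)))
print(env.state())
E
```

```text
pedal_base [(array([294., 172.]), 0.79, array([314., 285.,  51.])), (array([382., 191.]), 0.78, array([573., 399.,  49.])), (array([337., 220.]), 0.68, array([584., 179.,  50.]))]
pedal_press [(array([297., 160.]), 0.71, array([277., 337.,  61.])), (array([340., 209.]), 0.68, array([563., 216.,  59.])), (array([382., 178.]), 0.66, array([539., 449.,  61.]))]
control_unit [(array([200., 290.]), 0.57, array([ 599., -258.,  100.])), (array([198., 264.]), 0.45, array([ 564., -235.,  128.]))]
dial_post [(array([196., 263.]), 0.83, array([ 560., -237.,  128.]))]
can_mid [(array([332., 276.]), 0.75, array([736., -27.,  85.]))]
angle_mid [(array([301., 268.]), 0.88, array([633.,  -8.,  26.]))]
wrench [(array([256., 241.]), 0.93, array([464.,  -3.,   5.]))]
{'t': 0.45, 'joints': array([ 1.03638220e+00,  4.90948224e-01,  1.55891869e+00, -2.37419453e-05,
        1.09168707e+00, -1.05577850e-01]), 'qvel': array([-0.00034402,  0.00100434, -0.00259074,  0.00043802, -0.00125417,
        0.00063095]), 'tau': array([-1.28072425e-03, -6.11973596e+01, -2.58235860e+01,  6.92509697e-02,
        4.50482906e-02, -1.81181542e-05]), 'eef_pos': array([259.85809957, 568.42776581, 292.22452401]), 'tcp_rot': array([3.14155642e+00, 2.50268838e-05, 2.71276732e+00]), 'ft_force': array([-0.49808482,  0.46843907,  0.97177016]), 'moment': array([0.0280383, 0.0378842, 0.0151173]), 'grip_force': 0.0, 'opening': 1.0021615648842996}
```

View pics/a.png

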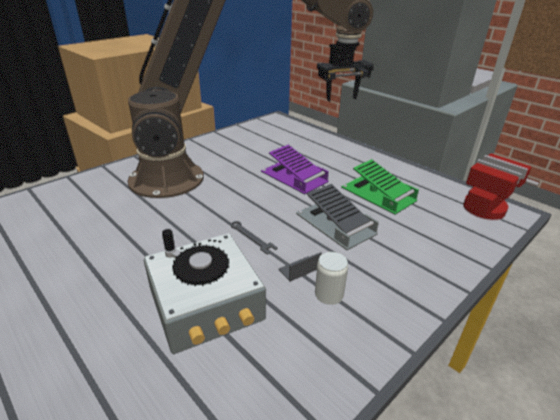

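View pics/b.png

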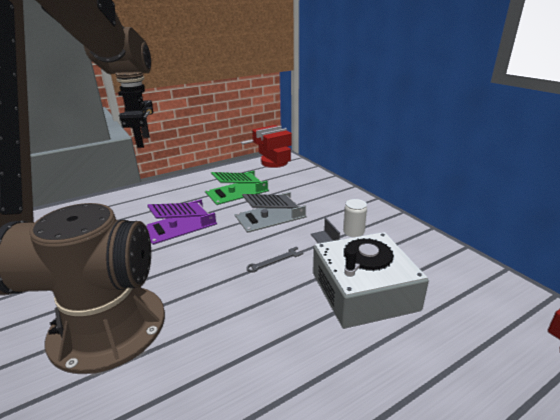

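The scene view shows three pedals: purple (294,172), green (382,191) and grey (337,220). The grey one is the real pedal. The control unit is at (200,290), with its post at (168,240). Next I'll measure both and check the pedal in a close crop.

Run:
```python
from h import *
for n,s in (('scene',0),('side',1)):
    c=grab(n);P=cloud(c);col=c['color'].astype(int)
    sat=col.max(2)-col.min(2)
    X,Y,Z=P[...,0],P[...,1],P[...,2]
    def rect(m):
        q=P[m]; r=cv2.minAreaRect(q[:,:2].astype(np.float32)); return np.round(r[0]),np.round(r[1]),round(r[2],1),np.round(np.median(q[:,2])),len(q)
    m=(abs(X-600)<170)&(abs(Y+258)<170)&(Z>92)&(Z<108)
    m=cv2.morphologyEx(m.astype(np.uint8),cv2.MORPH_OPEN,np.ones((3,3)))>0
    print(n,'unit',rect(m))
    m=(abs(X-600)<170)&(abs(Y+258)<170)&(Z>119)&(Z<134)
    print('disc',rect(m))
    m=(abs(X-600)<170)&(abs(Y+258)<170)&(Z>145)
    if m.sum()>3: print('post',rect(m),Z[m].max(),np.round(P[m].mean(0)))
    m=(abs(X-584)<150)&(abs(Y-190)<140)&(Z>4)&(Z<100)&(sat<28)
    n2,l,st,ce=cv2.connectedComponentsWithStats(m.astype(np.uint8))
    k=1+np.argmax(st[1:,4]);m=l==k
    print('pedal',rect(m),'cent',ce[k]); 
    t=m&(Z>35); print('tread',rect(t))
    q=P[t];A=np.c_[q[:,:2],np.ones(len(q))]
    g=np.linalg.lstsq(A,q[:,2],rcond=None)[0];print('plane',g,'slope deg',np.degrees(np.arctan(np.hypot(*g[:2]))),'up dir',np.degrees(np.arctan2(g[1],g[0])))
    if s==0:cv2.imwrite('pics/c.png',cv2.resize(c['color'][150:270,250:440,::-1],None,fx=4,fy=4))
```

```text
scene unit (array([ 558., -226.]), array([198., 198.]), 73.8, np.float64(98.0), 4600)
disc (array([ 549., -223.]), array([113., 126.]), 74.4, np.float64(123.0), 1733)
post (array([ 482., -250.]), array([20., 21.]), 22.3, np.float64(162.0), 149) 169.69374547299788 [ 485. -252.  160.]
pedal (array([548., 217.]), array([121., 211.]), 84.4, np.float64(42.0), 2737) cent [338.67080745 217.16112532]
tread (array([561., 218.]), array([119., 180.]), 83.2, np.float64(57.0), 1601)
plane [-2.65229235e-01  3.71424024e-02  1.98227985e+02] slope deg 14.992949000357154 up dir 172.02820533132189
side unit (array([ 553., -224.]), array([199., 197.]), 73.7, np.float64(100.0), 3207)
disc (array([ 548., -232.]), array([136., 112.]), 52.4, np.float64(125.0), 1091)
post (array([ 478., -249.]), array([22., 21.]), 5.0, np.float64(162.0), 148) 171.7867484925469 [ 475. -252.  161.]
pedal (array([556., 222.]), array([131., 231.]), 85.7, np.float64(15.0), 1777) cent [268.98086663 210.73213281]
tread (array([559., 222.]), array([119., 182.]), 82.3, np.float64(62.0), 710)
plane [-2.61685869e-01  5.56117377e-02  1.94116864e+02] slope deg 14.977574431970693 up dir 168.00236944292087
```

View pics/c.png

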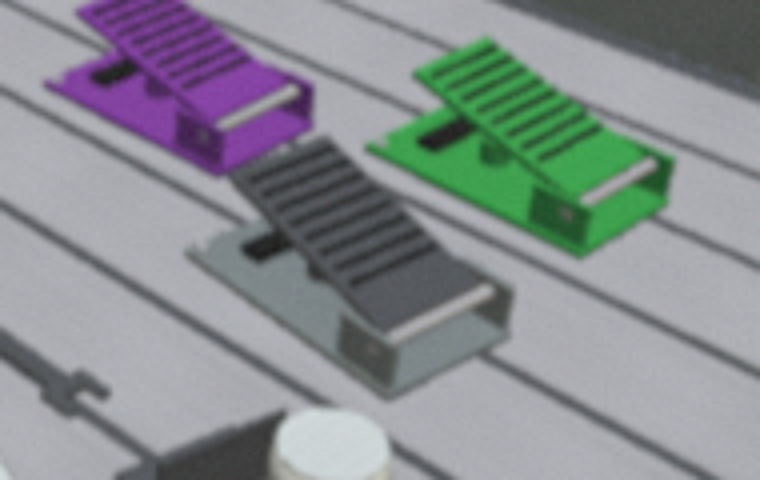

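The crop confirms the grey pedal: neutral grey plate, dark tread and the same form as the other two. Its press point comes out near (495,223,76), about 543 mm out, with a 15° slope, which matches the description. The dial axis is near (555,-225) and the unit's yaw is about -16°. That predicts the post at (479,-250), and I measured (480,-250). Next I'll move above the pedal with the fingers closed.

jog_arm(motion=[[0,0,0,-35.7,-21.6,10,0],[0,0,0,-35.7,-21.6,10,0],[0,0,0,-35.7,-21.6,10,0],[0,0,0,-35.7,-21.6,10,0],[0,0,0,-35.7,-21.6,10,0],[0,0,0,-35.7,-21.6,10,0],[0,0,0,-35.7,-21.6,10,0],[0,0,0,-35.7,-21.6,10,0],[0,0,0,-35.7,-21.6,10,0],[0,0,0,-35.7,-21.6,10,0]])

```text
t: 1.8
eef_pos: [495.5, 222.4, 192.1]
tcp_rot: [3.141, 0.0, 2.713]
ft_force: [0.5, -0.2, -0.2]
opening: 0.023
grip_force: 0.0
```

jog_arm(motion=[[0,0,0,0,0,0,0],[0,0,0,0,0,0,0]])

```text
t: 2.05
eef_pos: [494.5, 223.9, 192.4]
tcp_rot: [3.141, -0.0, 2.712]
ft_force: [-0.3, 0.2, -0.7]
opening: 0.006
grip_force: 0.0
```

Run:
```python
from h import *
c=grab('wrist','d.png');P=cloud(c)
print([(r['location'],r['score'],np.round(w(c,*r['location']))) for t in ['pedal_press','pedal_base'] for r in env.recognise('wrist',t)])
X,Y,Z=P[...,0],P[...,1],P[...,2];m=(abs(X-560)<130)&(abs(Y-217)<75)&(Z>30)&(Z<95)
q=P[m];print(len(q),cv2.minAreaRect(q[:,:2].astype(np.float32)))
```

```text
[([303.1, 239.5], 0.85, array([501., 237.,  76.])), ([294.6, 209.5], 0.85, array([480., 241.,  80.])), ([288.1, 8.0], 0.62, array([373., 287.,   8.])), ([528.7, 106.6], 0.6, array([501., 416.,   9.]))]
13436 ((560.4376831054688, 225.30245971679688), (110.53048706054688, 180.17665100097656), 82.2018051147461)
```

View pics/d.png

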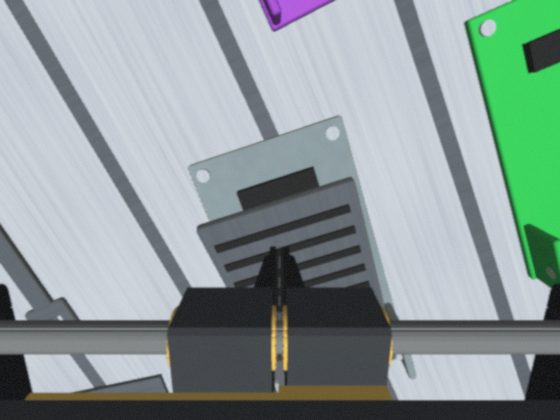

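The wrist view shows the closed fingertip at (279,250), over the grey tread. The tread's free edge runs from (200,228) to (352,180).

Run:
```python
from h import *
c=grab('wrist')
a=w(c,201,230,82);b=w(c,351,181,82);e=(a+b)/2
d=np.array([b[1]-a[1],-(b[0]-a[0])]);d/=np.linalg.norm(d)
print(a,b,np.linalg.norm(a-b),w(c,205,232),w(c,348,186),d,'press',e[:2]+29*d)
```

```text
[468.62363101 187.70301519  82.        ] [477.59444932 276.52762357  82.        ] 89.27646182056516 [470.65161633 189.23321002  82.04674403] [479.33889234 273.93263153  82.69524341] [ 0.99493872 -0.10048358] press [501.96226296 229.20129562]
```

jog_arm(motion=[[0,0,0,-3.3,4.8,10,0],[0,0,0,0,0,12,0],[0,0,0,0,0,10,0],[0,0,0,0,0,8,0],[0,0,0,0,0,8,0],[0,0,0,0,0,8,0],[0,0,0,0,0,6,0],[0,0,0,0,0,3,0],[0,0,0,0,0,0,0]])

```text
t: 3.38
eef_pos: [499.2, 226.5, 126.9]
tcp_rot: [-3.141, -0.001, 2.713]
ft_force: [-5.1, -0.0, 5.7]
opening: 0.002
grip_force: 3.1
```

jog_arm(motion=[[0,0,0,0,0,2,0],[0,0,0,0,0,2,0],[0,0,0,0,0,0,0]])

```text
t: 3.75
eef_pos: [499.0, 226.6, 123.1]
tcp_rot: [-3.141, -0.001, 2.713]
ft_force: [-5.4, 0.3, 7.9]
opening: 0.005
grip_force: 3.6
```

jog_arm(motion=[[0,0,0,0,0,1.5,0],[0,0,0,0,0,0,0]])

```text
t: 4.0
eef_pos: [499.0, 226.5, 121.6]
tcp_rot: [-3.141, -0.001, 2.713]
ft_force: [-6.0, 0.7, 7.6]
opening: 0.004
grip_force: 3.7
```

jog_arm(motion=[[0,0,0,0,0,1.5,0],[0,0,0,0,0,0,0]])

```text
t: 4.25
eef_pos: [498.9, 226.6, 120.5]
tcp_rot: [-3.141, -0.001, 2.713]
ft_force: [-6.9, 1.1, 12.1]
opening: 0.004
grip_force: 5.7
```

jog_arm(motion=[[0,0,0,0,0,1.5,0],[0,0,0,0,0,0,0]])

```text
t: 4.5
eef_pos: [498.9, 226.5, 119.9]
tcp_rot: [-3.141, -0.001, 2.713]
ft_force: [-9.7, -1.1, 23.5]
opening: 0.005
grip_force: 12.1
```

The force jumped to 23 N against the 11 N spring with the travel stalled, so the pedal is on its stop. Next I'll release it.

jog_arm(motion=[[0,0,0,0,0,-8,0],[0,0,0,0,0,-12,0],[0,0,0,0,0,-15,0],[0,0,0,0,0,-25,0],[0,0,0,0,0,-40,0],[0,0,0,0,0,-40,0],[0,0,0,0,0,0,0]])

```text
t: 5.38
eef_pos: [500.1, 226.8, 261.6]
tcp_rot: [3.138, 0.003, 2.713]
ft_force: [0.6, 0.6, -0.6]
opening: 0.003
grip_force: 0.0
```

Run:
```python
from h import *
print(env.state()['eef_pos'])
for n in('scene','wrist'):
    c=grab(n);P=cloud(c);X,Y,Z=P[...,0],P[...,1],P[...,2];m=(abs(X-500)<8)&(abs(Y-227)<25)&(Z>20)&(Z<95)
    print(n,m.sum(),np.median(Z[m]) if m.any() else 0)
```

```text
[500.13901719 226.77501582 261.60009663]
scene 66 74.40614205944587
wrist 1191 76.29716750459875
```

jog_arm(motion=[[0,0,0,-18,-44.2,-2,95],[0,0,0,-18,-44.2,-2,95],[0,0,0,-18,-44.2,-2,95],[0,0,0,-18,-44.2,-2,95],[0,0,0,-18,-44.2,-2,95],[0,0,0,-18,-44.2,-2,95],[0,0,0,-18,-44.2,-2,95],[0,0,0,-18,-44.2,-2,95],[0,0,0,-18,-44.2,-2,95],[0,0,0,-18,-44.2,-2,95]])

```text
t: 6.72
eef_pos: [479.0, -251.7, 277.3]
tcp_rot: [3.141, -0.003, 2.713]
ft_force: [0.5, 0.7, -0.4]
opening: 0.974
grip_force: 0.0
```

jog_arm(motion=[[0,0,-8.6,0,0,0,95],[0,0,-8.6,0,0,0,95],[0,0,-8.6,0,0,0,95],[0,0,-8.6,0,0,0,95],[0,0,-8.6,0,0,0,95],[0,0,0,0,0,0,95]])

```text
t: 7.48
eef_pos: [479.4, -250.1, 277.5]
tcp_rot: [3.14, -0.001, -2.821]
ft_force: [0.3, 0.3, 0.1]
opening: 0.998
grip_force: 0.0
```

Run:
```python
from h import *
s=env.state();print(s['eef_pos'],s['tcp_rot'],s['joints'])
c=grab('wrist','e.png');P=cloud(c);X,Y,Z=P[...,0],P[...,1],P[...,2]
for lo,hi in((160,176),(117,132)):
    m=(abs(X-530)<100)&(abs(Y+235)<100)&(Z>lo)&(Z<hi)
    if m.any():q=P[m];print(lo,len(q),cv2.minAreaRect(q[:,:2].astype(np.float32)),np.median(q,0))
```

```text
[ 479.36068373 -250.07401501  277.45727123] [ 3.13953115e+00 -1.36504600e-03 -2.82098079e+00] [-6.03088029e-01  3.88915536e-01  1.78288338e+00  1.86092166e-04
  9.72261446e-01 -2.49459985e+00]
160 1125 ((479.7312316894531, -248.48789978027344), (21.0585994720459, 20.87464141845703), 57.39093017578125) [ 478.29437099 -249.01901171  169.14698618]
117 10213 ((549.58544921875, -232.58651733398438), (134.87440490722656, 113.20317077636719), 51.6938591003418) [ 537.1903661  -227.96078256  123.62681608]
```

View pics/e.png

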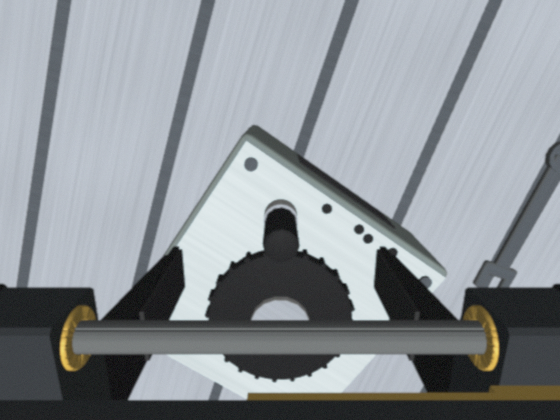

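The wrist view shows the post at (281,240), midway between the open fingers and level with them. The detent dots run along the front to the right. The measured post position (479.5,-249) lies under the TCP, so I'll descend and grip.

jog_arm(motion=[[0,0,0,0,0,15,95],[0,0,0,0,0,15,95],[0,0,0,0,0,15,95],[0,0,0,0,0,12,95],[0,0,0,0,0,6.5,95],[0,0,0,0,0,0,95]])

```text
t: 8.28
eef_pos: [479.6, -250.3, 214.8]
tcp_rot: [3.141, -0.0, -2.82]
ft_force: [-0.3, 0.9, 1.1]
opening: 0.999
grip_force: 0.0
```

jog_arm(motion=[[0,0,0,0,0,0,40],[0,0,0,0,0,0,40],[0,0,0,0,0,0,40],[0,0,0,0,0,0,10],[0,0,0,0,0,0,10],[0,0,0,0,0,0,10],[0,0,0,0,0,0,10],[0,0,0,0,0,0,10]])

```text
t: 9.28
eef_pos: [479.2, -249.3, 215.0]
tcp_rot: [3.139, -0.001, -2.82]
ft_force: [2.4, 9.6, 8.9]
opening: 0.226
grip_force: 30.0
```

jog_arm(motion=[[0,0,3.44,-0.14,4.8,0,10],[0,0,3.44,-0.14,4.8,0,10],[0,0,3.44,-0.14,4.8,0,10],[0,0,3.44,-0.14,4.8,0,10],[0,0,3.44,-0.14,4.8,0,10],[0,0,0,0,0,0,10]])

```text
t: 10.02
eef_pos: [475.3, -226.5, 215.1]
tcp_rot: [3.141, -0.001, -3.119]
ft_force: [-2.7, -0.4, 1.5]
opening: 0.223
grip_force: 30.0
```

```bash
cat > a.py <<'E'
from h import *
s=env.state();p=s['eef_pos'];print(s['t'],p,s['tcp_rot'],s['ft_force'],s['grip_force'],s['opening'],s['joints'][5])
v=p[:2]-[555.5,-223.9];print('r',np.hypot(*v),'turned',(np.radians(198.2)-np.arctan2(v[1],v[0]))%(2*np.pi),'yaw turned',(-2.82-s['tcp_rot'][2])%(2*np.pi))
E
python3 a.py
```

```text
10.025 [ 475.25438003 -226.46777256  215.14039287] [ 3.14123398e+00 -8.46376590e-04 -3.11903940e+00] [-2.71969526 -0.37359006  1.46387744] 30.00009834766388 0.22348162198782473 -2.163309733345912
r 80.28669241944576 turned 0.28566192633334 yaw turned 0.29903940178735455
```

jog_arm(motion=[[0,0,3.44,-0.14,4.8,0,10],[0,0,3.44,-0.14,4.8,0,10],[0,0,3.44,-0.14,4.8,0,10],[0,0,3.44,-0.14,4.8,0,10],[0,0,3.44,-0.14,4.8,0,10],[0,0,3.44,-0.14,4.8,0,10],[0,0,3.44,-0.14,4.8,0,10],[0,0,3.44,-0.14,4.8,0,10],[0,0,3.44,-0.14,4.8,0,10],[0,0,0,0,0,0,10]])

```text
t: 11.28
eef_pos: [485.3, -185.0, 215.1]
tcp_rot: [-3.141, -0.002, 2.624]
ft_force: [-7.0, -0.1, 3.3]
opening: 0.227
grip_force: 30.0
```

```bash
python3 a.py
```

```text
11.275 [ 485.31127253 -185.00886741  215.13033436] [-3.14113990e+00 -2.26106956e-03  2.62439193e+00] [-6.98756781 -0.129988    3.25733468] 30.000896751880646 0.22710601469751254 -1.544500176311921
r 80.24324057274572 turned 0.8236306663890893 yaw turned 0.8387933805929801
```

jog_arm(motion=[[0,0,3.44,-0.14,4.8,0,10],[0,0,3.44,-0.14,4.8,0,10],[0,0,3.44,-0.14,4.8,0,10],[0,0,3.44,-0.14,4.8,0,10],[0,0,3.44,-0.14,4.8,0,10],[0,0,3.44,-0.14,4.8,0,10],[0,0,0,0,0.8,0,10],[0,0,0,0,0,0,10]])

```text
t: 12.28
eef_pos: [504.0, -162.3, 215.1]
tcp_rot: [-3.14, -0.003, 2.264]
ft_force: [-8.3, 2.9, 5.0]
opening: 0.227
grip_force: 30.0
```

```bash
python3 a.py
python3 - <<'E'
from h import *
a=grab('scene');b=grab('side');c=grab('wrist')
for n,k in(('scene',a),('side',b)):
    P=cloud(k);X,Y,Z=P[...,0],P[...,1],P[...,2]
    m=(Z>92)&(Z<108)&(abs(X-556)<130)&(abs(Y+226)<130)
    m=cv2.morphologyEx(m.astype(np.uint8),cv2.MORPH_OPEN,np.ones((3,3)))>0
    print(n,cv2.minAreaRect(P[m][:,:2].astype(np.float32)))
f=lambda i,r:cv2.resize(i['color'][r],(400,300))
cv2.imwrite('pics/f.png',np.hstack([f(a,np.s_[200:350,130:330]),f(c,np.s_[:,:])])[:,:,::-1])
E
```

```text
12.275 [ 504.01754728 -162.3103392   215.12679313] [-3.14026267e+00 -3.08714701e-03  2.26437339e+00] [-8.28226926  2.92480966  5.0208984 ] 30.00465452671051 0.22681603376978968 -1.1300546556344844
r 80.27284257844525 turned 1.1921984262790724 yaw turned 1.198811921700738
scene ((556.7406005859375, -225.8177490234375), (197.79905700683594, 197.8156280517578), 73.67732238769531)
side ((553.2501831054688, -224.07769775390625), (198.8126220703125, 198.47940063476562), 73.53720092773438)
```

View pics/f.png

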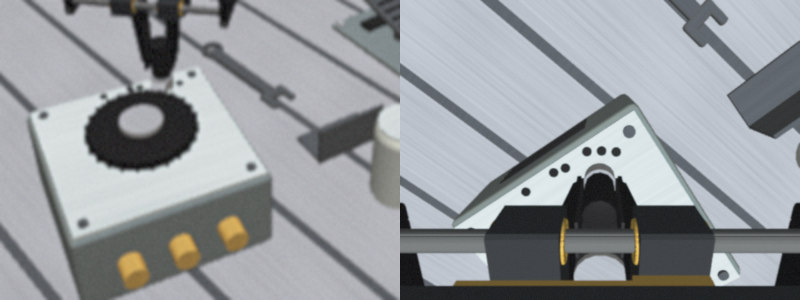

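The image pair shows the wrench, angle and can apparently where they were at the start. The fingers hold the post at (600,190), and its arm points at the three-dot group at (601,151). The chord from the rest position gives 1.20 rad, which is the third detent. Handing in.

```bash
python3 -c "
from cell import env
print(env.job_done())"
```

```text
the job is handed in; nothing more can be done
None
```

I pressed the grey pedal to its stop and saw it come fully up again, then turned the dial clockwise to the third detent (measured about 1.20 rad) and handed the job in with the gripper still holding it there; the hand-in returned no verdict.

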